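Park the lock screw and open the heat shield

TASK

Open the heat shield on top of the bench analyser. Park its captive lock screw first: pull the head out against its spring until the thread meets, turn it anticlockwise under a light, following pull until the thread catches, run it fully out to its stop, just hand-tight so that neither thread nor stop is forced, and let it go. Then slide the shield fully open by its handle and let go, with the screw still parked and the small things on the analyser's deck left where they lie.

Things in the scene. Friction and masses are not known exactly. Their poses are not given: they have to be found in the camera images.
- screw: Captive lock screw of the heat shield: upright knurled dark steel head, 36 mm across, 20 mm high, on a 13 mm shank, with a small rib on top; origin at the head's centre, z up along its axis. It turns freely when not in the thread; its spring draws it in with 4 N at rest plus 0.3 N per mm pulled. Its plain 8 mm tip pins the shield to the deck until the screw stands 14.5 mm out.
- bushing (a point): On the screw's axis, at the top face of the shield plate. Round it stands the threaded steel bushing: 28 mm across (foot 36 mm), 30 mm high. The screw's head centre is 41 mm above this point at rest, 46 with the thread's face met, 53 to 56 once caught, 56.5 to 57 run out to the stop and let go: it holds there. Thread and stop bear 30 N above the spring, or 0.25 N m at the stop.
- shield: Sliding heat shield: 108 x 200 x 5 mm plate; origin on its underside, 100 mm from the screw, 50 from the handle. Screw: coarse right-hand thread, 16 mm per turn. Pull to the face, keep about 5 N above the spring, turn anticlockwise (from above): within about half a turn it comes out 8 mm more: follow it up at once, or it slips under (then turn back and retry). Then 1.6 to 1.8 rad to the stop.
- keeper: Steel-rimmed 12 mm hole in the analyser's grey deck, under the shield, for the screw's tip; origin at the hole's mouth, at deck level, 7 mm below the plate's top and on the screw's axis while the shield is closed. Its y axis is the direction in which the shield opens.
- handle (a point): Middle of the shield's bow handle: level dark round bar, 10 mm thick, 70 mm long, 30 mm above the plate's top, square to the sliding direction, 150 mm from the screw's axis. Its y axis is the direction in which the shield opens (away from the screw). The shield slides 115 mm to its end stop, with about 2 N. Grip the bar from above.
- tweezers: Steel tweezers, 125 mm, lying on the deck beside the shield: leave alone.
- crucible: Small white ceramic crucible, 32 mm across, 20 mm high, on the deck: leave alone.
- lidbox: Flat plastic box, 62 x 47 x 20 mm, on the deck: leave alone.

How it is judged:
By the outcome, as a careful person would: the job done as asked, in the order asked, and still so for the second after the job is handed in, with the robot touching nothing.
It also fails if it takes over 72 s, if anything falls off the work surface, if the arm or the gripper's body presses on something with over 40 N, if the wrist force passes 120 N, or if a joint passes its speed limit or range.

ROBOT

A 6-joint arm with a two-finger parallel gripper is mounted at the origin on the work surface. World frame = base frame: x ahead of the robot, y to its left, z up, the work surface at z = 0. Lengths are in m, angles in degrees, forces in N, time in s.
With the tool pointing down it reaches from about 0.35 to 0.875 m from the base axis. Payload 4.2 kg.
Tool frame: the origin (TCP) lies on the front face of the gripper's body, between the roots of the fingers; the fingertips stand 73 mm ahead of it and the grasp point (between the pads) lies 54 mm ahead of it; x points along the fingers, y is the direction in which the jaws open and shut, and the axes are right-handed (so a half turn about x gives the same grasp; the last joint's range is limited). The gripper opens to 85 mm and grips with 20 to 120 N. Pads are 22 mm wide; open, the fingers measure 114 mm over their backs; the gripper's body (76 mm by 85 mm) begins 54 mm behind the grasp point. The pads swing forward as they close: fully open they stand 13 mm farther back than shut.
Start: joints at [79.905, 22.042, 0.453, 0, -68.411, -14.817], TCP at [0.263, 0.567, 0.304] pointing down, gripper open.
Joint ranges: [-179.83, 179.83], [-69.29, 118.12], [-61.27, 80.66], [-181.25, 117.63], [-171.15, -9.14], [-177.46, 177.46]. Speed limits (degrees/s): [159.86, 159.86, 180, 180, 180, 180].

INTERFACE

Orientations are given as a 3x3 rotation matrix whose columns are the frame's x, y, z axes.
In Python, from bench import get_obs, optics, ticket gives the robot as it stands.
- The arm moves only by the shell command python3 -m inch 'ROWS'. ROWS is JSON, a list of rows, each an object of numbers: "dx", "dy", "dz": the shift along the world's x, y, z in m; "ax", "ay", "az": the turn, a rotation vector about the world's x, y, z in degrees; "jaw": the closure, from 0 (fully open) to 1 (shut). In form: [{"dx": .., "dy": .., "dz": .., "ax": .., "ay": .., "az": .., "jaw": ..}, ...]. A call has 1 to 8 rows; each row shifts and turns the commanded pose from where the row before left it; what a row does not reach is not made up. A row lasts 1/10 s, in which the tool goes at most 50 mm and 8.59 degrees, less where a joint would pass 70% of its speed; a pose out of reach is approached as far as the arm can. A call with a gripper value outside its range is refused whole. The fingers move at their own pace and stop on an object; the grip force is fixed at half the most. Time passes only in rows, so rows that do not move let the fingers close. It gives the time, the measured TCP pose, the force and the opening at its end, in the units of the state.
- get_obs(): the state, without advancing time (a new reading comes with each control period).
- optics.read_camera(name): name is "scene" or "top"; returns a dict with "pixels" (384x512x3 uint8, red, green, blue), "vfov" (degrees; the focal length in pixels is half the picture's height over the tangent of half this angle, whatever the lens; pixels are square), "cx", "cy" (the principal point, pixels), "world_to_cam" (4x4, takes a point from world to camera coordinates). Camera axes: x right, y up, looking along -z (the intrinsics and any distortion apply to the point x, -y, -z); pixel columns grow to the right and rows downward; lengths in m; the calibration is good to about 2 mm. A picture is of the moment at which its call begins. There is no depth.
- ticket.finish_job(): hands the job in, once; it reports no verdict.
The state is a dict: "time": time; "qpos": joint angles; "dq": joint speeds; "joint_torque": joint torques, N m; "eef_pos": TCP position; "ee_rot": TCP orientation; "ft_force": force on the tool from outside, world axes, zero at the start; "moment": the same for the moment, N m; "finger_gap": finger opening in m.
Only numpy, scipy, OpenCV 4.12 (cv2) and the standard library are available. Lean on these libraries where they do the work, as an engineer would, in place of code of your own. Each camera call takes 0.05 s, during which the arm holds its last target. There are 200 camera calls.

## Working session

There is one attempt and no reset: what is moved stays moved. The work goes in short steps, Python scripts to look and compute and a shell command to move; the robot and the scene stay as the last step left them, time stands still between calls to the robot, and variables do not carry over. Pictures are saved under pics/ and viewed, about 8 in all and at most 12, crops included, and the job is handed in when it is done.

```bash
mkdir -p pics; ls
python3 - <<'E'
from bench import get_obs, optics
import cv2
for n in ("scene","top"):
    c=optics.read_camera(n); cv2.imwrite(f"pics/{n}0.png",c["pixels"][:,:,::-1])
    print({k:v for k,v in c.items() if k!="pixels"})
print(get_obs())
E
```

```text
pics
{'vfov': 50.88249393439659, 'cx': 251.393387662542, 'cy': 189.21718194848916, 'world_to_cam': array([[ 0.84597013,  0.53317568,  0.00763086, -0.51812228],
       [-0.40992164,  0.64112199,  0.64878875,  0.11774646],
       [ 0.34102607, -0.55198396,  0.7609303 , -1.1829366 ],
       [ 0.        ,  0.        ,  0.        ,  1.        ]])}
{'vfov': 55.19675097994275, 'cx': 260.1010136830377, 'cy': 188.5352765789566, 'world_to_cam': array([[ 0.0139427 , -0.999767  ,  0.01647877,  0.01776785],
       [ 0.99403286,  0.0156421 ,  0.10795371, -0.61861284],
       [-0.10818632,  0.01487527,  0.99401934, -0.78072902],
       [ 0.        ,  0.        ,  0.        ,  1.        ]])}
{'time': 0.1, 'qpos': array([ 7.99053320e+01,  2.20877500e+01,  3.89107517e-01, -2.31532823e-02,
       -6.84119810e+01, -1.48174796e+01]), 'dq': array([ 0.08207427, -0.10217302,  0.20480597,  0.10093885, -0.08182284,
        0.07507876]), 'joint_torque': array([-4.67832106e-04, -3.93321526e+01,  1.88926792e+01,  4.19800535e+00,
       -2.62944603e-03,  4.65988506e-06]), 'eef_pos': array([0.2630864 , 0.56652816, 0.30293199]), 'ee_rot': array([[-7.08343895e-04, -4.21362589e-01, -9.06891982e-01],
       [-1.83496491e-03, -9.06890135e-01,  4.21363164e-01],
       [-9.99998066e-01,  1.96258499e-03, -1.30795472e-04]]), 'ft_force': array([-0.62176198, -0.20266103, -0.25242552]), 'moment': array([ 0.0081247 ,  0.040263  , -0.01869235]), 'finger_gap': 0.08552018202663776}
```

View pics/scene0.png

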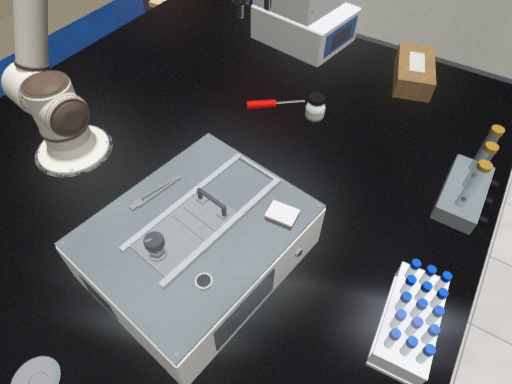

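View pics/top0.png

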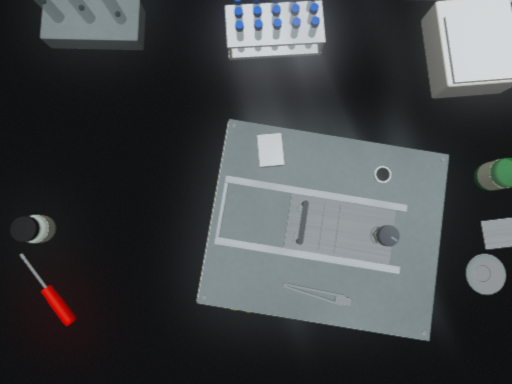

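Scene view: screw head near (154,241), handle bar (198,190)-(226,212). Top view: head (388,236), bar (305,204)-(300,242). The opening direction is left in the top view, so +y.

```bash
cat > h.py <<'E'
import numpy as np, cv2
from bench import get_obs, optics
def K(c):
    f=c["pixels"].shape[0]/2/np.tan(np.radians(c["vfov"]/2)); return f
def ray(c,u,v):
    f=K(c);W=c["world_to_cam"];R=W[:3,:3]
    d=R.T@np.array([(u-c["cx"])/f,-(v-c["cy"])/f,-1]); return -R.T@W[:3,3], d/np.linalg.norm(d)
def tri(c1,p1,c2,p2):
    o1,d1=ray(c1,*p1);o2,d2=ray(c2,*p2)
    t=np.linalg.lstsq(np.c_[d1,-d2],o2-o1,rcond=None)[0]
    a,b=o1+t[0]*d1,o2+t[1]*d2; return (a+b)/2,np.linalg.norm(a-b)
def plane(c,u,v,z):
    o,d=ray(c,u,v); return o+d*(z-o[2])/d[2]
def proj(c,p):
    q=c["world_to_cam"]@np.r_[p,1];f=K(c);return c["cx"]-f*q[0]/q[2],c["cy"]+f*q[1]/q[2]
E
python3 - <<'E'
from h import *
out=[]
for n,(x,y) in {"scene":(120,170),"top":(280,180)}.items():
    c=optics.read_camera(n);im=c["pixels"][y:y+100,x:x+130]
    m=(im.max(2)<95).astype(np.uint8)
    k,l,s,ce=cv2.connectedComponentsWithStats(m)
    for i in range(1,k):
        if s[i,4]>15: print(n,s[i]+[x,y,0,0,0],ce[i]+[x,y])
    out.append(cv2.resize(im,None,fx=5,fy=5,interpolation=cv2.INTER_CUBIC)[:,:,::-1])
cv2.imwrite("pics/z.png",cv2.resize(np.vstack(out),None,fx=.6,fy=.6,interpolation=cv2.INTER_AREA))
E
```

```text
scene [120 170  36  26 474] [131.62236287 178.19409283]
top [376 226  10  20  73] [379.26027397 235.73972603]
```

View pics/z.png

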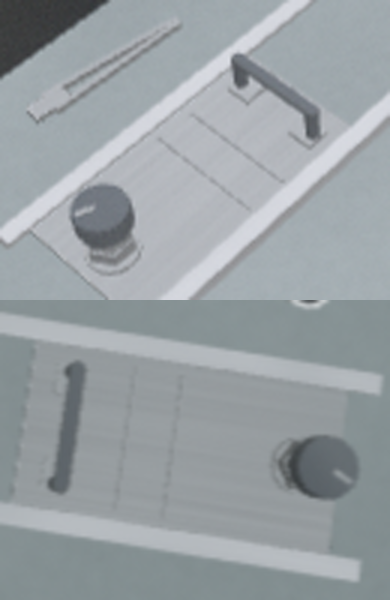

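The crop shows the head silhouette at about scene (154,242) and top (388.7,235.7). The bar middle is at about scene (212,198) and top (302,222). I'll refine these with masks and triangulate.

Run:
```python
from h import *
C={n:optics.read_camera(n) for n in("scene","top")}
P={}
for n,seeds in {"scene":[(154,242),(212,198)],"top":[(390,236),(303,222)]}.items():
    g=C[n]["pixels"].max(2)
    for j,(u,v) in enumerate(seeds):
        for th in (120,130):
            m=(g<th).astype(np.uint8); k,l,s,ce=cv2.connectedComponentsWithStats(m)
            sub=l[v-3:v+4,u-3:u+4]; sub=sub[sub>0]
            if not len(sub): print("none",n,j,th,g[v,u]);continue
            i=np.bincount(sub).argmax()
            pts=np.argwhere(l==i)[:,::-1].astype(np.float32)
            (a,b)=cv2.minEnclosingCircle(pts); r=cv2.minAreaRect(pts)
            print(n,j,th,s[i],ce[i].round(1),"circ",np.round(a,1),round(b,1),"rect",np.round(r[0],1),np.round(r[1],1),round(r[2],1))
h,e=tri(C["scene"],(154,242),C["top"],(388.7,235.7));print("head",h,e)
b,e=tri(C["scene"],(212.3,198),C["top"],(302,222.3));print("bar",b,e)
for s,t in[((199.3,189.3),(305.7,203.3)),((225.3,206.7),(299,241.7))]: print("barend",tri(C["scene"],s,C["top"],t))
z=b[2]-.03
print("z plate",z)
# rails: edge directions at plate height from top view (crop corners)
for p,q in [((226,179),(405,208)),((217,242),(398,270))]:
    A=plane(C["top"],*p,z);B=plane(C["top"],*q,z);d=A-B;print("rail",A,B,np.degrees(np.arctan2(d[1],d[0])))
print("opening ang from head->bar",np.degrees(np.arctan2(*(b-h)[1::-1])),np.linalg.norm((b-h)[:2]))
```

```text
none scene 0 120 128
scene 0 130 [144 232  21  22 287] [154.  242.9] circ [153.9 242.2] 10.8 rect [153.8 242.1] [20.6 20.1] 63.4
scene 1 120 [197 190  29  26  91] [211.6 202.1] circ [211.  202.5] 18.8 rect [211.1 202.4] [37.3  6.9] 35.3
scene 1 130 [197 188  30  28 142] [211.  200.6] circ [211.5 202.5] 19.1 rect [211.7 202.2] [38.2  8.3] 36.5
top 0 120 [373 225  26  21 397] [385.5 235.2] circ [385.5 236. ] 12.9 rect [385.5 235. ] [20. 25.] 90.0
top 0 130 [372 225  28  22 436] [385.9 235.2] circ [385.5 235. ] 13.6 rect [385.5 234.9] [27.2 20.9] 14.0
top 1 120 [296 201  12  43 216] [302.3 222.5] circ [301.5 222. ] 21.5 rect [302.  222.1] [ 6.3 42.9] 9.0
top 1 130 [296 200  13  45 248] [302.3 222.2] circ [302.5 222. ] 22.1 rect [301.8 221.9] [ 6.9 44.3] 8.1
head [ 0.52129595 -0.19833596  0.19299956] 0.0013617983722332637
bar [ 0.5432487  -0.04653399  0.17970691] 0.0021630928280549776
barend (array([ 0.55606679, -0.06106337,  0.23271245]), np.float64(0.04479935674487698))
barend (array([ 0.53059053, -0.03286267,  0.13065523]), np.float64(0.05727777103749248))
z plate 0.14970691249862592
rail [0.62282014 0.09373774 0.14970691] [ 0.57276561 -0.24703099  0.14970691] 81.64374380428703
rail [0.5040841  0.10765516 0.14970691] [ 0.45689983 -0.23054976  0.14970691] 82.0577102789217
opening ang from head->bar 81.77125150359412 0.15338110028524052
```

Estimates:
- Screw axis (0.522, -0.197), plate top z about 0.151.
- Bar (0.543, -0.048).
- Opening direction about 82°.

I'm moving over the screw and winding the wrist so joint 6 starts near -165°, which leaves room for one long anticlockwise turn.

```bash
R='{"dx":0.0086,"dy":-0.0254,"az":-8.4}'
python3 -m inch '[{"dx":0.0086,"dy":-0.0254,"az":-8.4},{"dx":0.0086,"dy":-0.0254,"az":-8.4},{"dx":0.0086,"dy":-0.0254,"az":-8.4},{"dx":0.0086,"dy":-0.0254,"az":-8.4},{"dx":0.0086,"dy":-0.0254,"az":-8.4},{"dx":0.0086,"dy":-0.0254,"az":-8.4},{"dx":0.0086,"dy":-0.0254,"az":-8.4},{"dx":0.0086,"dy":-0.0254,"az":-8.4}]'
python3 -c "from bench import get_obs as g;print(g()['qpos'])"
```

```text
[ 7.99048315e+01  2.20594873e+01  4.28871835e-01 -8.69378267e-03
 -6.84116007e+01 -1.48195849e+01]invalid input
```

```bash
python3 -m inch '[{"dx":0.0086,"dy":-0.0254,"dz":0,"ax":0,"ay":0,"az":-8.4,"jaw":0},{"dx":0.0086,"dy":-0.0254,"dz":0,"ax":0,"ay":0,"az":-8.4,"jaw":0},{"dx":0.0086,"dy":-0.0254,"dz":0,"ax":0,"ay":0,"az":-8.4,"jaw":0},{"dx":0.0086,"dy":-0.0254,"dz":0,"ax":0,"ay":0,"az":-8.4,"jaw":0},{"dx":0.0086,"dy":-0.0254,"dz":0,"ax":0,"ay":0,"az":-8.4,"jaw":0},{"dx":0.0086,"dy":-0.0254,"dz":0,"ax":0,"ay":0,"az":-8.4,"jaw":0},{"dx":0.0086,"dy":-0.0254,"dz":0,"ax":0,"ay":0,"az":-8.4,"jaw":0},{"dx":0.0086,"dy":-0.0254,"dz":0,"ax":0,"ay":0,"az":-8.4,"jaw":0}]'
python3 -c "from bench import get_obs as g;print(g()['qpos'])"
```

```text
time: 1.1
eef_pos: [0.3322, 0.3625, 0.304]
ee_rot: [[0.0, -0.999, 0.043], [0.0, 0.043, 0.999], [-1.0, -0.0, 0.0]]
ft_force: [0.5, -0.2, 0.3]
finger_gap: 0.0852
[ 6.64617411e+01  8.97591774e+00 -1.77165977e+01 -1.93408701e-03
 -6.32943545e+01 -6.89062845e+01]
```

```bash
python3 -m inch '[{"dx":0.0086,"dy":-0.0254,"dz":0,"ax":0,"ay":0,"az":-7.6,"jaw":0},{"dx":0.0086,"dy":-0.0254,"dz":0,"ax":0,"ay":0,"az":-7.6,"jaw":0},{"dx":0.0086,"dy":-0.0254,"dz":0,"ax":0,"ay":0,"az":-7.6,"jaw":0},{"dx":0.0086,"dy":-0.0254,"dz":0,"ax":0,"ay":0,"az":-7.6,"jaw":0},{"dx":0.0086,"dy":-0.0254,"dz":0,"ax":0,"ay":0,"az":-7.6,"jaw":0},{"dx":0.0086,"dy":-0.0254,"dz":0,"ax":0,"ay":0,"az":-7.6,"jaw":0},{"dx":0.0086,"dy":-0.0254,"dz":0,"ax":0,"ay":0,"az":-7.6,"jaw":0},{"dx":0.0086,"dy":-0.0254,"dz":0,"ax":0,"ay":0,"az":-7.6,"jaw":0}]'
python3 -m inch '[{"dx":0.0086,"dy":-0.0254,"dz":0,"ax":0,"ay":0,"az":-7.6,"jaw":0},{"dx":0.0086,"dy":-0.0254,"dz":0,"ax":0,"ay":0,"az":-7.6,"jaw":0},{"dx":0.0086,"dy":-0.0254,"dz":0,"ax":0,"ay":0,"az":-7.6,"jaw":0},{"dx":0.0086,"dy":-0.0254,"dz":0,"ax":0,"ay":0,"az":-7.6,"jaw":0},{"dx":0.0086,"dy":-0.0254,"dz":0,"ax":0,"ay":0,"az":-7.6,"jaw":0},{"dx":0.0086,"dy":-0.0254,"dz":0,"ax":0,"ay":0,"az":-7.6,"jaw":0},{"dx":0.0086,"dy":-0.0254,"dz":0,"ax":0,"ay":0,"az":-7.6,"jaw":0},{"dx":0.0086,"dy":-0.0254,"dz":0,"ax":0,"ay":0,"az":-7.6,"jaw":0}]'
python3 -c "from bench import get_obs as g;print(g()['qpos'])"
```

```text
time: 1.9
eef_pos: [0.401, 0.1593, 0.3041]
ee_rot: [[0.0, -0.451, 0.893], [0.0, 0.893, 0.451], [-1.0, 0.0, 0.001]]
ft_force: [0.2, -0.9, -0.7]
finger_gap: 0.0854
time: 2.7
eef_pos: [0.4698, -0.0439, 0.3041]
ee_rot: [[0.0, 0.56, 0.829], [0.0, 0.829, -0.56], [-1.0, 0.0, 0.0]]
ft_force: [0.1, 0.8, 0.1]
finger_gap: 0.0855
[ 1.44589843e+01  6.95512734e+00 -2.01491461e+01 -5.02227406e-03
 -6.28733695e+01 -1.38485148e+02]
```

```bash
python3 -m inch '[{"dx":0.0087,"dy":-0.0255,"dz":0,"ax":0,"ay":0,"az":-7.5,"jaw":0},{"dx":0.0087,"dy":-0.0255,"dz":0,"ax":0,"ay":0,"az":-7.5,"jaw":0},{"dx":0.0087,"dy":-0.0255,"dz":0,"ax":0,"ay":0,"az":-7.5,"jaw":0},{"dx":0.0087,"dy":-0.0255,"dz":0,"ax":0,"ay":0,"az":-7.5,"jaw":0},{"dx":0.0087,"dy":-0.0255,"dz":0,"ax":0,"ay":0,"az":-7.5,"jaw":0},{"dx":0.0087,"dy":-0.0255,"dz":0,"ax":0,"ay":0,"az":-7.5,"jaw":0},{"dx":0,"dy":0,"dz":-0.01,"ax":0,"ay":0,"az":0,"jaw":0},{"dx":0,"dy":0,"dz":-0.01,"ax":0,"ay":0,"az":0,"jaw":0}]'
python3 - <<'E'
from h import *
print(get_obs()['qpos'])
o=[]
for n,(x,y) in {"scene":(95,150),"top":(330,180)}.items():
    c=optics.read_camera(n);im=c["pixels"]
    print(n,proj(c,np.r_[get_obs()['eef_pos'][:2],.192]))
    o.append(cv2.resize(im[y:y+110,x:x+130],None,fx=3,fy=3,interpolation=cv2.INTER_CUBIC)[:,:,::-1])
cv2.imwrite("pics/a.png",np.hstack(o))
E
```

```text
time: 3.5
eef_pos: [0.5216, -0.196, 0.283]
ee_rot: [[-0.0, 0.981, 0.196], [0.0, 0.196, -0.981], [-1.0, -0.0, -0.001]]
ft_force: [-0.1, -0.4, -0.1]
finger_gap: 0.0852
[-3.94148216e+00  1.64067980e+01 -1.10182636e+01 -2.90076635e-02
 -6.25975334e+01 -1.64764929e+02]
scene (np.float64(154.50922810738862), np.float64(240.90073798405368))
top (np.float64(386.3757038039421), np.float64(235.76498650516476))
```

View pics/a.png

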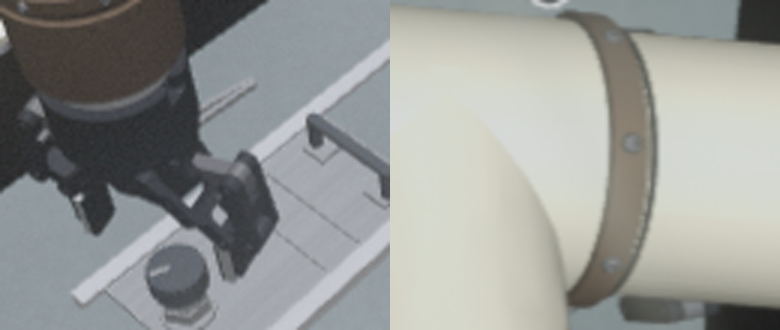

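The scene crop shows the open fingers straddling the screw head (head at crop (177,272), fingers at x≈95 and x≈250). Descending and closing.

```bash
python3 -m inch '[{"dx":0,"dy":-0.001,"dz":-0.013,"ax":0,"ay":0,"az":0,"jaw":0},{"dx":0,"dy":0,"dz":-0.013,"ax":0,"ay":0,"az":0,"jaw":0},{"dx":0,"dy":0,"dz":-0.013,"ax":0,"ay":0,"az":0,"jaw":0},{"dx":0,"dy":0,"dz":0,"ax":0,"ay":0,"az":0,"jaw":0.3},{"dx":0,"dy":0,"dz":0,"ax":0,"ay":0,"az":0,"jaw":0.45}]'
python3 -m inch '[{"dx":0,"dy":0,"dz":0,"ax":0,"ay":0,"az":0,"jaw":0.5},{"dx":0,"dy":0,"dz":0,"ax":0,"ay":0,"az":0,"jaw":0.54}]'
```

```text
time: 4.1
eef_pos: [0.5219, -0.1964, 0.2449]
ee_rot: [[-0.0, 0.98, 0.197], [-0.0, 0.197, -0.98], [-1.0, -0.0, 0.0]]
ft_force: [-0.0, -1.2, 0.4]
finger_gap: 0.0588
time: 4.3
eef_pos: [0.5222, -0.1967, 0.2457]
ee_rot: [[0.002, 0.981, 0.196], [-0.0, 0.196, -0.981], [-1.0, 0.002, 0.001]]
ft_force: [0.6, 0.4, 1.1]
finger_gap: 0.0393
```

```bash
python3 -m inch '[{"dx":0,"dy":0,"dz":0,"ax":0,"ay":0,"az":0,"jaw":0.6},{"dx":0,"dy":0,"dz":0,"ax":0,"ay":0,"az":0,"jaw":0.65}]'
python3 -m inch '[{"dx":0,"dy":0,"dz":0,"ax":0,"ay":0,"az":0,"jaw":0.9},{"dx":0,"dy":0,"dz":0,"ax":0,"ay":0,"az":0,"jaw":0.9},{"dx":0,"dy":0,"dz":0,"ax":0,"ay":0,"az":0,"jaw":0.9},{"dx":0,"dy":0,"dz":0,"ax":0,"ay":0,"az":0,"jaw":0.9}]'
python3 - <<'E'
from h import *
for n,(x,y) in {"scene":(95,150)}.items():
    c=optics.read_camera(n);im=c["pixels"]
    cv2.imwrite("pics/b.png",cv2.resize(im[y:y+130,x:x+130],None,fx=4,fy=4,interpolation=cv2.INTER_CUBIC)[:,:,::-1])
print(get_obs()['moment'])
E
```

```text
time: 4.5
eef_pos: [0.5218, -0.1968, 0.2459]
ee_rot: [[0.001, 0.981, 0.196], [-0.0, 0.196, -0.981], [-1.0, 0.001, 0.0]]
ft_force: [-2.0, 1.7, 4.9]
finger_gap: 0.0345
time: 4.9
eef_pos: [0.5218, -0.1968, 0.2459]
ee_rot: [[0.001, 0.981, 0.196], [-0.0, 0.196, -0.981], [-1.0, 0.001, 0.0]]
ft_force: [-1.8, 1.5, 6.1]
finger_gap: 0.0348
[ 0.40638711  0.70777901 -0.02702806]
```

View pics/b.png

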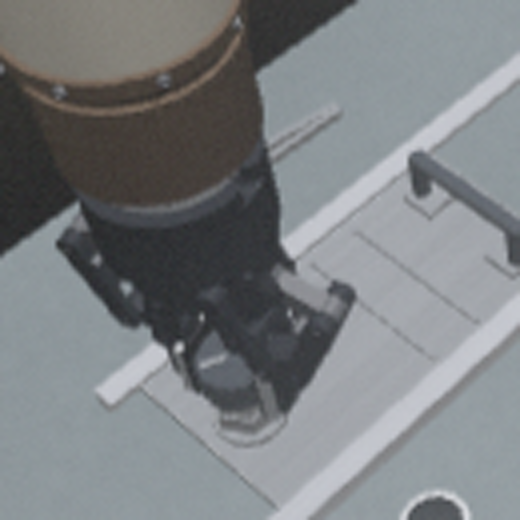

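The head is gripped, with the pads on both sides of it (crop (225,370)). Side force is small, about 2 N. Pulling up in small steps.

```bash
for i in 1; do python3 -m inch '[{"dx":0,"dy":0,"dz":0.001,"ax":0,"ay":0,"az":0,"jaw":0.9},{"dx":0,"dy":0,"dz":0.001,"ax":0,"ay":0,"az":0,"jaw":0.9},{"dx":0,"dy":0,"dz":0,"ax":0,"ay":0,"az":0,"jaw":0.9}]'; done
python3 -m inch '[{"dx":0,"dy":0,"dz":0.001,"ax":0,"ay":0,"az":0,"jaw":0.9},{"dx":0,"dy":0,"dz":0,"ax":0,"ay":0,"az":0,"jaw":0.9}]'
```

```text
time: 5.25
eef_pos: [0.5218, -0.1968, 0.2461]
ee_rot: [[-0.0, 0.981, 0.195], [0.0, 0.195, -0.981], [-1.0, -0.0, -0.0]]
ft_force: [0.6, -1.5, -3.0]
finger_gap: 0.0344
time: 5.45
eef_pos: [0.5218, -0.1968, 0.2473]
ee_rot: [[-0.001, 0.981, 0.195], [0.0, 0.195, -0.981], [-1.0, -0.001, -0.0]]
ft_force: [1.4, -0.0, -4.3]
finger_gap: 0.035
```

```bash
python3 -m inch '[{"dx":0,"dy":0,"dz":0.0015,"ax":0,"ay":0,"az":0,"jaw":0.9},{"dx":0,"dy":0,"dz":0.0015,"ax":0,"ay":0,"az":0,"jaw":0.9},{"dx":0,"dy":0,"dz":0,"ax":0,"ay":0,"az":0,"jaw":0.9}]'
python3 -m inch '[{"dx":0,"dy":0,"dz":0.001,"ax":0,"ay":0,"az":0,"jaw":0.9},{"dx":0,"dy":0,"dz":0,"ax":0,"ay":0,"az":0,"jaw":0.9}]'
python3 -m inch '[{"dx":0,"dy":0,"dz":0.0006,"ax":0,"ay":0,"az":0,"jaw":0.9},{"dx":0,"dy":0,"dz":0,"ax":0,"ay":0,"az":0,"jaw":0.9}]'
```

```text
time: 5.75
eef_pos: [0.5218, -0.1967, 0.2509]
ee_rot: [[-0.0, 0.981, 0.196], [0.0, 0.196, -0.981], [-1.0, -0.0, -0.0]]
ft_force: [2.3, -0.9, -5.7]
finger_gap: 0.0346
time: 5.95
eef_pos: [0.5218, -0.1967, 0.2515]
ee_rot: [[-0.0, 0.981, 0.196], [0.0, 0.196, -0.981], [-1.0, -0.0, -0.0]]
ft_force: [2.1, -0.9, -6.1]
finger_gap: 0.034
time: 6.15
eef_pos: [0.5218, -0.1967, 0.2518]
ee_rot: [[-0.0, 0.981, 0.195], [0.0, 0.195, -0.981], [-1.0, -0.0, -0.001]]
ft_force: [3.3, -1.4, -10.4]
finger_gap: 0.0343
```

Face met at TCP z≈0.2517 with about 5 N above the spring. Turning anticlockwise in short bites.

```bash
python3 -m inch '[{"dx":0,"dy":0,"dz":0,"ax":0,"ay":0,"az":5,"jaw":0.9},{"dx":0,"dy":0,"dz":0,"ax":0,"ay":0,"az":5,"jaw":0.9}]'
```

```text
time: 6.35
eef_pos: [0.5218, -0.1967, 0.2518]
ee_rot: [[-0.0, 0.931, 0.366], [0.0, 0.366, -0.931], [-1.0, -0.0, -0.0]]
ft_force: [3.5, -2.8, -9.7]
finger_gap: 0.0341
```

```bash
python3 -m inch '[{"dx":0,"dy":0,"dz":0,"ax":0,"ay":0,"az":6,"jaw":0.9},{"dx":0,"dy":0,"dz":0,"ax":0,"ay":0,"az":6,"jaw":0.9}]'
```

```text
time: 6.55
eef_pos: [0.5219, -0.1967, 0.2518]
ee_rot: [[-0.0, 0.834, 0.552], [0.0, 0.552, -0.834], [-1.0, 0.0, -0.0]]
ft_force: [3.2, -2.1, -12.1]
finger_gap: 0.0343
```

```bash
python3 -m inch '[{"dx":0,"dy":0,"dz":0,"ax":0,"ay":0,"az":6,"jaw":0.9},{"dx":0,"dy":0,"dz":0,"ax":0,"ay":0,"az":6,"jaw":0.9}]'
```

```text
time: 6.75
eef_pos: [0.522, -0.1966, 0.2519]
ee_rot: [[-0.0, 0.701, 0.714], [0.0, 0.714, -0.701], [-1.0, 0.0, -0.0]]
ft_force: [3.5, -0.7, -10.3]
finger_gap: 0.0345
```

```bash
python3 -m inch '[{"dx":0,"dy":0,"dz":0,"ax":0,"ay":0,"az":6,"jaw":0.9},{"dx":0,"dy":0,"dz":0,"ax":0,"ay":0,"az":6,"jaw":0.9}]'
```

```text
time: 6.95
eef_pos: [0.522, -0.1966, 0.2518]
ee_rot: [[-0.0, 0.537, 0.844], [0.001, 0.844, -0.537], [-1.0, 0.0, -0.0]]
ft_force: [3.9, -1.9, -10.4]
finger_gap: 0.0345
```

```bash
python3 -m inch '[{"dx":0,"dy":0,"dz":0,"ax":0,"ay":0,"az":6,"jaw":0.9},{"dx":0,"dy":0,"dz":0,"ax":0,"ay":0,"az":6,"jaw":0.9}]'
```

```text
time: 7.15
eef_pos: [0.522, -0.1965, 0.252]
ee_rot: [[0.0, 0.35, 0.937], [0.001, 0.937, -0.35], [-1.0, 0.001, -0.0]]
ft_force: [2.9, 0.1, -9.9]
finger_gap: 0.0342
```

```bash
python3 -m inch '[{"dx":0,"dy":0,"dz":0,"ax":0,"ay":0,"az":6,"jaw":0.9},{"dx":0,"dy":0,"dz":0,"ax":0,"ay":0,"az":6,"jaw":0.9}]'
```

```text
time: 7.35
eef_pos: [0.522, -0.1965, 0.2526]
ee_rot: [[0.0, 0.147, 0.989], [0.0, 0.989, -0.147], [-1.0, 0.0, 0.0]]
ft_force: [1.0, 0.0, -6.0]
finger_gap: 0.0345
```

Force dropped to spring level, so the thread has opened. Following up.

```bash
python3 -m inch '[{"dx":0,"dy":0,"dz":0.001,"ax":0,"ay":0,"az":1,"jaw":0.9},{"dx":0,"dy":0,"dz":0.001,"ax":0,"ay":0,"az":1,"jaw":0.9}]'
```

```text
time: 7.55
eef_pos: [0.522, -0.1965, 0.2542]
ee_rot: [[0.0, 0.118, 0.993], [0.001, 0.993, -0.118], [-1.0, 0.001, 0.0]]
ft_force: [5.1, -0.7, -10.9]
finger_gap: 0.0343
```

```bash
python3 -m inch '[{"dx":0,"dy":0,"dz":0.001,"ax":0,"ay":0,"az":3,"jaw":0.9},{"dx":0,"dy":0,"dz":0.0005,"ax":0,"ay":0,"az":3,"jaw":0.9}]'
```

```text
time: 7.75
eef_pos: [0.522, -0.1964, 0.2559]
ee_rot: [[0.0, 0.011, 1.0], [0.001, 1.0, -0.011], [-1.0, 0.001, 0.0]]
ft_force: [4.0, 1.1, -8.3]
finger_gap: 0.0344
```

```bash
python3 -m inch '[{"dx":0,"dy":0,"dz":0.001,"ax":0,"ay":0,"az":3,"jaw":0.9},{"dx":0,"dy":0,"dz":0.001,"ax":0,"ay":0,"az":3,"jaw":0.9}]'
```

```text
time: 7.95
eef_pos: [0.522, -0.1964, 0.258]
ee_rot: [[0.0, -0.093, 0.996], [0.001, 0.996, 0.093], [-1.0, 0.001, 0.0]]
ft_force: [4.7, -0.7, -7.5]
finger_gap: 0.0343
```

```bash
python3 -m inch '[{"dx":0,"dy":0,"dz":0.001,"ax":0,"ay":0,"az":3,"jaw":0.9},{"dx":0,"dy":0,"dz":0.0008,"ax":0,"ay":0,"az":3,"jaw":0.9}]'
```

```text
time: 8.15
eef_pos: [0.522, -0.1964, 0.2598]
ee_rot: [[0.0, -0.197, 0.98], [0.001, 0.98, 0.197], [-1.0, 0.001, 0.001]]
ft_force: [3.2, 0.7, -9.0]
finger_gap: 0.0343
```

```bash
python3 -m inch '[{"dx":0,"dy":0,"dz":0.0006,"ax":0,"ay":0,"az":6,"jaw":0.9},{"dx":0,"dy":0,"dz":0.0003,"ax":0,"ay":0,"az":6,"jaw":0.9}]'
```

```text
time: 8.35
eef_pos: [0.522, -0.1964, 0.2607]
ee_rot: [[0.0, -0.398, 0.917], [0.001, 0.917, 0.398], [-1.0, 0.0, 0.001]]
ft_force: [3.5, 0.7, -8.8]
finger_gap: 0.0344
```

```bash
python3 -m inch '[{"dx":0,"dy":0,"dz":0,"ax":0,"ay":0,"az":6,"jaw":0.9},{"dx":0,"dy":0,"dz":0,"ax":0,"ay":0,"az":6,"jaw":0.9}]'
python3 -c "from bench import get_obs as g;o=g();print(o['eef_pos'],o['ft_force'],o['moment'],o['qpos'][5])"
```

```text
time: 8.55
eef_pos: [0.5219, -0.1963, 0.2606]
ee_rot: [[0.0, -0.58, 0.814], [0.001, 0.814, 0.58], [-1.0, 0.0, 0.001]]
ft_force: [3.9, 1.0, -8.2]
finger_gap: 0.0344
[ 0.52193726 -0.19631406  0.26061977] [ 3.88936     1.04664842 -8.15822228] [ 0.28787137 -0.94658155 -0.04377326] -50.52461676665595
```

```bash
python3 -m inch '[{"dx":0,"dy":0,"dz":0,"ax":0,"ay":0,"az":6,"jaw":0.9},{"dx":0,"dy":0,"dz":0,"ax":0,"ay":0,"az":6,"jaw":0.9}]'
python3 -c "from bench import get_obs as g;o=g();print(o['eef_pos'],o['ft_force'],o['moment'],o['qpos'][5])"
```

```text
time: 8.75
eef_pos: [0.5219, -0.1963, 0.2606]
ee_rot: [[0.0, -0.737, 0.676], [0.001, 0.676, 0.737], [-1.0, 0.0, 0.001]]
ft_force: [2.6, 1.4, -8.4]
finger_gap: 0.0346
[ 0.52194697 -0.19628221  0.260607  ] [ 2.61477275  1.42752081 -8.39008998] [ 0.31205672 -0.91607268  0.06406404] -38.52608454369969
```

```bash
python3 -m inch '[{"dx":0,"dy":0,"dz":-0.0006,"ax":0,"ay":0,"az":0,"jaw":0.9},{"dx":0,"dy":0,"dz":-0.0006,"ax":0,"ay":0,"az":0,"jaw":0.9},{"dx":0,"dy":0,"dz":0,"ax":0,"ay":0,"az":0,"jaw":0.9}]'
python3 -c "from bench import get_obs as g;o=g();print(o['eef_pos'],o['ft_force'],o['moment'],o['qpos'][5])"
```

```text
time: 9.05
eef_pos: [0.5219, -0.1963, 0.2595]
ee_rot: [[0.0, -0.734, 0.68], [0.001, 0.68, 0.734], [-1.0, 0.0, 0.001]]
ft_force: [3.2, 4.1, -7.8]
finger_gap: 0.0344
[ 0.52193248 -0.19634205  0.25948433] [ 3.21869762  4.13162273 -7.81693409] [ 0.92389761 -0.95277215 -0.03449718] -38.80941253422121
```

```bash
python3 -m inch '[{"dx":0,"dy":0,"dz":0.0006,"ax":0,"ay":0,"az":0,"jaw":0.9},{"dx":0,"dy":0,"dz":0.0006,"ax":0,"ay":0,"az":0,"jaw":0.9},{"dx":0,"dy":0,"dz":0.0005,"ax":0,"ay":0,"az":0,"jaw":0.9},{"dx":0,"dy":0,"dz":0.0,"ax":0,"ay":0,"az":0,"jaw":0.9}]'
python3 -c "from bench import get_obs as g;o=g();print(o['eef_pos'],o['ft_force'],o['moment'],o['qpos'][5])"
```

```text
time: 9.45
eef_pos: [0.5219, -0.1964, 0.2611]
ee_rot: [[0.0, -0.734, 0.679], [0.001, 0.679, 0.734], [-1.0, 0.0, 0.001]]
ft_force: [4.0, 4.3, -8.7]
finger_gap: 0.0344
[ 0.52189668 -0.19635188  0.26108499] [ 4.0144588   4.25607297 -8.71456219] [ 1.00634111 -1.02633792  0.0091994 ] -38.76338484320018
```

```bash
python3 -m inch '[{"dx":0,"dy":0,"dz":0.0006,"ax":0,"ay":0,"az":0,"jaw":0.9},{"dx":0,"dy":0,"dz":0,"ax":0,"ay":0,"az":0,"jaw":0.9}]'
python3 -c "from bench import get_obs as g;o=g();print(o['eef_pos'],o['ft_force'],o['moment'],o['qpos'][5])"
```

```text
time: 9.65
eef_pos: [0.5219, -0.1963, 0.2613]
ee_rot: [[0.0, -0.734, 0.679], [0.001, 0.679, 0.734], [-1.0, 0.001, 0.001]]
ft_force: [3.6, 4.2, -10.0]
finger_gap: 0.0348
[ 0.52192155 -0.19632847  0.26133026] [ 3.55434291  4.2415059  -9.98949722] [ 0.9147965  -1.16191952  0.03190423] -38.763259917092945
```

```bash
python3 -m inch '[{"dx":0,"dy":0,"dz":0.0006,"ax":0,"ay":0,"az":0,"jaw":0.9},{"dx":0,"dy":0,"dz":0,"ax":0,"ay":0,"az":0,"jaw":0.9}]'
python3 -c "from bench import get_obs as g;o=g();print(o['eef_pos'],o['ft_force'],o['moment'],o['qpos'][5])"
```

```text
time: 9.85
eef_pos: [0.5219, -0.1963, 0.2615]
ee_rot: [[-0.0, -0.734, 0.679], [0.001, 0.679, 0.734], [-1.0, 0.001, 0.001]]
ft_force: [4.8, 2.8, -11.5]
finger_gap: 0.0341
[ 0.52192097 -0.19630391  0.26150758] [  4.76698889   2.80433525 -11.48726266] [ 0.77858928 -1.39494929 -0.00497137] -38.75731504008624
```

A ceiling appears at z≈0.2613 (about 55.6 mm). I'll turn to see whether it rises along the helix.

```bash
python3 -m inch '[{"dx":0,"dy":0,"dz":0.0003,"ax":0,"ay":0,"az":6,"jaw":0.9},{"dx":0,"dy":0,"dz":0,"ax":0,"ay":0,"az":6,"jaw":0.9}]'
python3 -c "from bench import get_obs as g;o=g();print(o['eef_pos'],o['ft_force'],o['moment'],o['qpos'][5])"
```

```text
time: 10.05
eef_pos: [0.5219, -0.1963, 0.2619]
ee_rot: [[-0.0, -0.861, 0.508], [0.001, 0.508, 0.861], [-1.0, 0.001, 0.001]]
ft_force: [4.6, 2.9, -9.0]
finger_gap: 0.0346
[ 0.52187832 -0.19633026  0.26192133] [ 4.56432851  2.88853954 -8.97214568] [ 0.9697331  -1.21961496 -0.01496706] -26.52267008012219
```

The ceiling rises with the turn, so the thread is caught. Running out gently while watching Mz.

```bash
python3 -m inch '[{"dx":0,"dy":0,"dz":0.0003,"ax":0,"ay":0,"az":6,"jaw":0.9},{"dx":0,"dy":0,"dz":0.0002,"ax":0,"ay":0,"az":6,"jaw":0.9}]'
python3 -c "from bench import get_obs as g;o=g();print(o['eef_pos'],o['ft_force'],o['moment'],o['qpos'][5])"
```

```text
time: 10.25
eef_pos: [0.5218, -0.1963, 0.2624]
ee_rot: [[-0.0, -0.948, 0.318], [0.001, 0.318, 0.948], [-1.0, 0.001, 0.001]]
ft_force: [4.2, 3.8, -10.1]
finger_gap: 0.0344
[ 0.52182903 -0.19627708  0.26244384] [  4.23575041   3.82023449 -10.07277003] [ 0.95282467 -1.19267954 -0.01138654] -14.518078885693797
```

```bash
python3 -m inch '[{"dx":0,"dy":0,"dz":0.0002,"ax":0,"ay":0,"az":4,"jaw":0.9},{"dx":0,"dy":0,"dz":0.0002,"ax":0,"ay":0,"az":4,"jaw":0.9}]'
python3 -c "from bench import get_obs as g;o=g();print(o['eef_pos'],o['ft_force'],o['moment'],o['qpos'][5],o['ee_rot'][:2,1])"
```

```text
time: 10.45
eef_pos: [0.5218, -0.1963, 0.2628]
ee_rot: [[-0.001, -0.983, 0.184], [0.001, 0.184, 0.983], [-1.0, 0.001, 0.001]]
ft_force: [4.0, 3.1, -12.0]
finger_gap: 0.0343
[ 0.52177805 -0.19626659  0.26279344] [  3.95747301   3.13333559 -12.02596747] [ 0.92809903 -1.21941649 -0.08757711] -6.598457590213869 [-0.98286161  0.18434346]
```

```bash
python3 -m inch '[{"dx":0,"dy":0,"dz":0,"ax":0,"ay":0,"az":2,"jaw":0.9},{"dx":0,"dy":0,"dz":0,"ax":0,"ay":0,"az":0,"jaw":0.9}]'
python3 -c "from bench import get_obs as g;o=g();print(o['eef_pos'],o['ft_force'],o['moment'],o['qpos'][5],o['ee_rot'][:2,1])"
```

```text
time: 10.65
eef_pos: [0.5218, -0.1963, 0.2629]
ee_rot: [[-0.001, -0.988, 0.152], [0.001, 0.152, 0.988], [-1.0, 0.001, 0.001]]
ft_force: [4.0, 3.8, -10.9]
finger_gap: 0.0344
[ 0.52175837 -0.19627157  0.2628662 ] [  4.04272901   3.76760693 -10.94212236] [ 0.98175136 -1.13220996  0.00302486] -4.7225383304675 [-0.98837391  0.15204116]
```

Noise only, no stop yet. Continuing in 4° bites.

```bash
python3 -m inch '[{"dx":0,"dy":0,"dz":0,"ax":0,"ay":0,"az":2,"jaw":0.9},{"dx":0,"dy":0,"dz":0.0001,"ax":0,"ay":0,"az":2,"jaw":0.9}]'
python3 -c "from bench import get_obs as g;o=g();print(o['eef_pos'],o['ft_force'],o['moment'],o['qpos'][5],o['ee_rot'][:2,1])"
```

```text
time: 10.85
eef_pos: [0.5217, -0.1962, 0.263]
ee_rot: [[-0.001, -0.997, 0.082], [0.001, 0.082, 0.997], [-1.0, 0.001, 0.001]]
ft_force: [3.6, 3.8, -10.6]
finger_gap: 0.0346
[ 0.52174784 -0.19624023  0.26298858] [  3.55816452   3.80822377 -10.58827791] [ 0.96992335 -1.14425448 -0.03410737] -0.68122421259716 [-0.99663374  0.08198021]
```

```bash
python3 -m inch '[{"dx":0,"dy":0,"dz":0.0001,"ax":0,"ay":0,"az":2,"jaw":0.9},{"dx":0,"dy":0,"dz":0.0001,"ax":0,"ay":0,"az":2,"jaw":0.9}]'
python3 -c "from bench import get_obs as g;o=g();print(o['eef_pos'],o['ft_force'],o['moment'],o['qpos'][5],o['ee_rot'][:2,1])"
```

```text
time: 11.05
eef_pos: [0.5218, -0.1963, 0.2632]
ee_rot: [[-0.001, -1.0, 0.012], [0.001, 0.012, 1.0], [-1.0, 0.001, 0.001]]
ft_force: [4.3, 3.5, -10.6]
finger_gap: 0.0345
[ 0.52175085 -0.19626727  0.26317142] [  4.34001805   3.54494925 -10.60375985] [ 0.97197012 -1.12727772 -0.05337455] 3.319121550453802 [-0.99992444  0.01227883]
```

```bash
python3 -m inch '[{"dx":0,"dy":0,"dz":0.0001,"ax":0,"ay":0,"az":2,"jaw":0.9},{"dx":0,"dy":0,"dz":0.0001,"ax":0,"ay":0,"az":2,"jaw":0.9}]'
python3 -c "from bench import get_obs as g;o=g();print(o['eef_pos'],o['ft_force'],o['moment'],o['qpos'][5],o['ee_rot'][:2,1])"
```

```text
time: 11.25
eef_pos: [0.5217, -0.1962, 0.2634]
ee_rot: [[-0.001, -0.998, -0.057], [0.001, -0.057, 0.998], [-1.0, 0.001, 0.001]]
ft_force: [4.0, 3.7, -10.6]
finger_gap: 0.0346
[ 0.52171297 -0.19624982  0.26335162] [  4.04813032   3.6534021  -10.57588738] [ 0.95736269 -1.12703456 -0.00399746] 7.316918438606888 [-0.99834846 -0.05744589]
```

```bash
python3 -m inch '[{"dx":0,"dy":0,"dz":0.0001,"ax":0,"ay":0,"az":2,"jaw":0.9},{"dx":0,"dy":0,"dz":0.0001,"ax":0,"ay":0,"az":2,"jaw":0.9}]'
python3 -c "from bench import get_obs as g;o=g();print(o['eef_pos'],o['ft_force'],o['moment'],o['qpos'][5],o['ee_rot'][:2,1])"
```

```text
time: 11.45
eef_pos: [0.5217, -0.1963, 0.2635]
ee_rot: [[-0.001, -0.992, -0.127], [0.001, -0.127, 0.992], [-1.0, 0.001, 0.001]]
ft_force: [4.4, 2.8, -9.8]
finger_gap: 0.0346
[ 0.5216779  -0.19627825  0.26352043] [ 4.41095335  2.78919297 -9.81649177] [ 1.00042082 -1.11785679 -0.00513384] 11.317148356064589 [-0.99191349 -0.12691444]
```

```bash
python3 -m inch '[{"dx":0,"dy":0,"dz":0.0001,"ax":0,"ay":0,"az":2.5,"jaw":0.9},{"dx":0,"dy":0,"dz":0.0001,"ax":0,"ay":0,"az":2.5,"jaw":0.9}]'
python3 -c "from bench import get_obs as g;o=g();print(o['eef_pos'],o['ft_force'],o['moment'],o['qpos'][5],o['ee_rot'][:2,1])"
```

```text
time: 11.65
eef_pos: [0.5217, -0.1963, 0.2637]
ee_rot: [[-0.001, -0.977, -0.213], [0.001, -0.213, 0.977], [-1.0, 0.001, 0.001]]
ft_force: [3.8, 3.5, -10.7]
finger_gap: 0.0345
[ 0.52166863 -0.19625697  0.26372827] [  3.82484796   3.54621637 -10.71726277] [ 0.96521987 -1.15526835 -0.00241475] 16.33649091273383 [-0.9770004  -0.21323685]
```

```bash
python3 -m inch '[{"dx":0,"dy":0,"dz":0.0001,"ax":0,"ay":0,"az":2.5,"jaw":0.9},{"dx":0,"dy":0,"dz":0.0001,"ax":0,"ay":0,"az":2.5,"jaw":0.9}]'
python3 -c "from bench import get_obs as g;o=g();print(o['eef_pos'],o['ft_force'],o['moment'],o['qpos'][5],o['ee_rot'][:2,1])"
```

```text
time: 11.85
eef_pos: [0.5217, -0.1963, 0.2639]
ee_rot: [[-0.001, -0.955, -0.298], [0.001, -0.298, 0.955], [-1.0, 0.0, 0.001]]
ft_force: [3.5, 3.8, -10.2]
finger_gap: 0.0343
[ 0.52165187 -0.19627624  0.26393904] [  3.45046106   3.76617254 -10.2050853 ] [ 1.01437465 -1.0794128   0.02165264] 21.339826361462375 [-0.95468334 -0.29762313]
```

```bash
python3 -m inch '[{"dx":0,"dy":0,"dz":0.0001,"ax":0,"ay":0,"az":2.5,"jaw":0.9},{"dx":0,"dy":0,"dz":0,"ax":0,"ay":0,"az":2.5,"jaw":0.9}]'
python3 -c "from bench import get_obs as g;o=g();print(o['eef_pos'],o['ft_force'],o['moment'],o['qpos'][5],o['ee_rot'][:2,1])"
```

```text
time: 12.05
eef_pos: [0.5216, -0.1963, 0.2641]
ee_rot: [[-0.001, -0.925, -0.38], [0.001, -0.38, 0.925], [-1.0, 0.0, 0.001]]
ft_force: [3.3, 3.6, -10.2]
finger_gap: 0.0343
[ 0.52161304 -0.19628809  0.26406399] [  3.32873601   3.61366874 -10.24782344] [ 0.99053801 -1.05660302 -0.0803616 ] 26.338888020300377 [-0.92512584 -0.37966041]
```

```bash
python3 -m inch '[{"dx":0,"dy":0,"dz":0,"ax":0,"ay":0,"az":1.5,"jaw":0.9},{"dx":0,"dy":0,"dz":0,"ax":0,"ay":0,"az":1.5,"jaw":0.9}]'
python3 -c "from bench import get_obs as g;o=g();print(o['eef_pos'],o['ft_force'],o['moment'],o['qpos'][5],o['ee_rot'][:2,1])"
```

```text
time: 12.25
eef_pos: [0.5216, -0.1963, 0.2641]
ee_rot: [[-0.001, -0.904, -0.427], [0.001, -0.427, 0.904], [-1.0, 0.0, 0.001]]
ft_force: [3.6, 3.7, -9.3]
finger_gap: 0.0341
[ 0.52157876 -0.19628989  0.26413255] [ 3.61762549  3.73733174 -9.26407537] [ 1.05617303 -1.05382864 -0.01969936] 29.296996949268465 [-0.90429135 -0.42691573]
```

```bash
python3 -m inch '[{"dx":0,"dy":0,"dz":-0.0008,"ax":0,"ay":0,"az":0,"jaw":0.9},{"dx":0,"dy":0,"dz":-0.0007,"ax":0,"ay":0,"az":0,"jaw":0.9},{"dx":0,"dy":0,"dz":0,"ax":0,"ay":0,"az":0,"jaw":0.9}]'
python3 -c "from bench import get_obs as g;o=g();print(o['eef_pos'],o['ft_force'],o['moment'],o['qpos'][5],o['ee_rot'][:2,1])"
```

```text
time: 12.55
eef_pos: [0.5216, -0.1963, 0.2627]
ee_rot: [[-0.001, -0.905, -0.426], [0.001, -0.426, 0.905], [-1.0, 0.0, 0.001]]
ft_force: [3.1, 3.9, -8.8]
finger_gap: 0.0339
[ 0.52159371 -0.19629683  0.26271266] [ 3.07605711  3.91207035 -8.76283009] [ 1.08762148 -0.91312096  0.05755369] 29.237599108340873 [-0.90468539 -0.42608002]
```

```bash
python3 -m inch '[{"dx":0,"dy":0,"dz":-0.0006,"ax":0,"ay":0,"az":0,"jaw":0.9},{"dx":0,"dy":0,"dz":-0.0006,"ax":0,"ay":0,"az":0,"jaw":0.9},{"dx":0,"dy":0,"dz":0,"ax":0,"ay":0,"az":0,"jaw":0.9}]'
python3 -c "from bench import get_obs as g;o=g();print(o['eef_pos'],o['ft_force'],o['moment'],o['qpos'][5],o['ee_rot'][:2,1])"
```

```text
time: 12.85
eef_pos: [0.5216, -0.1963, 0.2622]
ee_rot: [[-0.001, -0.905, -0.426], [0.001, -0.426, 0.905], [-1.0, 0.0, 0.001]]
ft_force: [2.8, 4.3, -6.6]
finger_gap: 0.0343
[ 0.52161776 -0.19627566  0.26218641] [ 2.82262418  4.26539906 -6.6262509 ] [ 1.30392856 -0.67815616 -0.03360765] 29.23049677724439 [-0.90464337 -0.4261694 ]
```

The lower flank now bears at z≈0.2622 (head about 56.6 mm), so the thread holds. Feeling for the stop from here.

```bash
python3 -m inch '[{"dx":0,"dy":0,"dz":0.0004,"ax":0,"ay":0,"az":2,"jaw":0.9},{"dx":0,"dy":0,"dz":0.0002,"ax":0,"ay":0,"az":2,"jaw":0.9}]'
python3 -c "from bench import get_obs as g;o=g();print(o['eef_pos'],o['ft_force'],o['moment'],o['qpos'][5],o['ee_rot'][:2,1])"
```

```text
time: 13.05
eef_pos: [0.5216, -0.1963, 0.2625]
ee_rot: [[-0.001, -0.872, -0.489], [0.001, -0.489, 0.872], [-1.0, 0.0, 0.001]]
ft_force: [2.8, 4.0, -7.9]
finger_gap: 0.0341
[ 0.52157644 -0.19629539  0.26251474] [ 2.82991619  4.01740228 -7.89385918] [ 1.08223128 -0.88283611  0.01290305] 33.30968353573696 [-0.87212882 -0.48927633]
```

```bash
python3 -m inch '[{"dx":0,"dy":0,"dz":0.0001,"ax":0,"ay":0,"az":2,"jaw":0.9},{"dx":0,"dy":0,"dz":0.0001,"ax":0,"ay":0,"az":2,"jaw":0.9}]'
python3 -c "from bench import get_obs as g;o=g();print(o['eef_pos'],o['ft_force'],o['moment'],o['qpos'][5],o['ee_rot'][:2,1])"
```

```text
time: 13.25
eef_pos: [0.5216, -0.1963, 0.2626]
ee_rot: [[-0.001, -0.836, -0.549], [0.001, -0.549, 0.836], [-1.0, 0.0, 0.001]]
ft_force: [2.6, 4.4, -8.6]
finger_gap: 0.0346
[ 0.52155875 -0.19630799  0.26260229] [ 2.64851919  4.35329577 -8.58018465] [ 1.07805289 -0.94176292 -0.01467889] 37.3085653196797 [-0.83589727 -0.54888591]
```

```bash
python3 -m inch '[{"dx":0,"dy":0,"dz":0.0001,"ax":0,"ay":0,"az":2,"jaw":0.9},{"dx":0,"dy":0,"dz":0.0001,"ax":0,"ay":0,"az":2,"jaw":0.9}]'
python3 -c "from bench import get_obs as g;o=g();print(o['eef_pos'],o['ft_force'],o['moment'],o['qpos'][5],o['ee_rot'][:2,1])"
```

```text
time: 13.45
eef_pos: [0.5216, -0.1963, 0.2627]
ee_rot: [[-0.001, -0.796, -0.606], [0.001, -0.606, 0.796], [-1.0, 0.0, 0.001]]
ft_force: [3.5, 3.8, -8.2]
finger_gap: 0.0343
[ 0.52155074 -0.1963081   0.26270401] [ 3.53451785  3.84676074 -8.19866076] [ 1.07011142 -0.88149727 -0.02034462] 41.31130765776257 [-0.7955581  -0.60587731]
```

```bash
python3 -m inch '[{"dx":0,"dy":0,"dz":0.0001,"ax":0,"ay":0,"az":2,"jaw":0.9},{"dx":0,"dy":0,"dz":0.0001,"ax":0,"ay":0,"az":2,"jaw":0.9}]'
python3 -c "from bench import get_obs as g;o=g();print(o['eef_pos'],o['ft_force'],o['moment'],o['qpos'][5],o['ee_rot'][:2,1])"
```

```text
time: 13.65
eef_pos: [0.5215, -0.1963, 0.2628]
ee_rot: [[-0.001, -0.751, -0.66], [0.001, -0.66, 0.751], [-1.0, 0.0, 0.001]]
ft_force: [3.9, 3.3, -9.7]
finger_gap: 0.0344
[ 0.52152449 -0.19634319  0.26281615] [ 3.94392453  3.30431183 -9.65946405] [ 1.02845003 -0.91058226 -0.04168308] 45.30930582934066 [-0.75139677 -0.65985066]
```

```bash
cat > chk.py <<'E'
from bench import get_obs; o=get_obs()
print(o['eef_pos'].round(4)[2],o['ft_force'].round(1)[2],o['moment'].round(3)[2],round(o['qpos'][5],1))
raise SystemExit(not(abs(o['moment'][2])<0.09 and -14<o['ft_force'][2]<0))
E
python3 -m inch '[{"dx":0,"dy":0,"dz":0,"ax":0,"ay":0,"az":1.5,"jaw":0.9},{"dx":0,"dy":0,"dz":0.0001,"ax":0,"ay":0,"az":1.5,"jaw":0.9}]' >/dev/null; python3 chk.py &&
python3 -m inch '[{"dx":0,"dy":0,"dz":0,"ax":0,"ay":0,"az":1.5,"jaw":0.9},{"dx":0,"dy":0,"dz":0.0001,"ax":0,"ay":0,"az":1.5,"jaw":0.9}]' >/dev/null && python3 chk.py &&
python3 -m inch '[{"dx":0,"dy":0,"dz":0.0001,"ax":0,"ay":0,"az":1.5,"jaw":0.9},{"dx":0,"dy":0,"dz":0.0001,"ax":0,"ay":0,"az":1.5,"jaw":0.9}]' >/dev/null && python3 chk.py &&
python3 -m inch '[{"dx":0,"dy":0,"dz":0,"ax":0,"ay":0,"az":1.5,"jaw":0.9},{"dx":0,"dy":0,"dz":0.0001,"ax":0,"ay":0,"az":1.5,"jaw":0.9}]' >/dev/null && python3 chk.py
```

```text
0.2629 -9.7 -0.037 48.3
0.2629 -9.5 -0.079 51.3
0.263 -12.0 -0.134 54.3
```

Mz is now building, so this is probably the stop. One more small nudge to confirm.

```bash
python3 -m inch '[{"dx":0,"dy":0,"dz":0,"ax":0,"ay":0,"az":0,"jaw":0.9}]' >/dev/null; python3 chk.py; python3 -m inch '[{"dx":0,"dy":0,"dz":0,"ax":0,"ay":0,"az":0.8,"jaw":0.9},{"dx":0,"dy":0,"dz":0,"ax":0,"ay":0,"az":0,"jaw":0.9}]' >/dev/null; python3 chk.py
```

```text
0.2629 -11.1 -0.076 54.3
0.263 -11.1 -0.092 55.1
```

```bash
python3 -m inch '[{"dx":0,"dy":0,"dz":0,"ax":0,"ay":0,"az":1.5,"jaw":0.9},{"dx":0,"dy":0,"dz":0,"ax":0,"ay":0,"az":0,"jaw":0.9}]' >/dev/null; python3 chk.py;  python3 -m inch '[{"dx":0,"dy":0,"dz":0,"ax":0,"ay":0,"az":0,"jaw":0.9}]' >/dev/null; python3 chk.py
```

```text
0.263 -12.2 -0.134 56.6
0.263 -11.6 -0.166 56.5
```

Torque climbs steadily to about 0.15 N m, so it is hand-tight on the stop. Unloading the pull before letting go.

```bash
python3 -m inch '[{"dx":0,"dy":0,"dz":-0.0007,"ax":0,"ay":0,"az":0,"jaw":0.9},{"dx":0,"dy":0,"dz":-0.0006,"ax":0,"ay":0,"az":-0.5,"jaw":0.9},{"dx":0,"dy":0,"dz":0,"ax":0,"ay":0,"az":0,"jaw":0.9}]' >/dev/null; python3 chk.py
python3 -m inch '[{"dx":0,"dy":0,"dz":-0.0006,"ax":0,"ay":0,"az":0,"jaw":0.9},{"dx":0,"dy":0,"dz":-0.0006,"ax":0,"ay":0,"az":0,"jaw":0.9},{"dx":0,"dy":0,"dz":0,"ax":0,"ay":0,"az":0,"jaw":0.9}]' >/dev/null; python3 chk.py
```

```text
0.2627 -7.4 -0.207 56.0
0.2622 -5.3 -0.096 56.1
```

```bash
python3 -m inch '[{"dx":0,"dy":0,"dz":-0.0006,"ax":0,"ay":0,"az":0,"jaw":0.9},{"dx":0,"dy":0,"dz":-0.0006,"ax":0,"ay":0,"az":0,"jaw":0.9},{"dx":0,"dy":0,"dz":0,"ax":0,"ay":0,"az":0,"jaw":0.9}]' >/dev/null; python3 chk.py
python3 -m inch '[{"dx":0,"dy":0,"dz":0,"ax":0,"ay":0,"az":0,"jaw":0.5},{"dx":0,"dy":0,"dz":0,"ax":0,"ay":0,"az":0,"jaw":0.4},{"dx":0,"dy":0,"dz":0,"ax":0,"ay":0,"az":0,"jaw":0.2},{"dx":0,"dy":0,"dz":0,"ax":0,"ay":0,"az":0,"jaw":0},{"dx":0,"dy":0,"dz":0,"ax":0,"ay":0,"az":0,"jaw":0}]'
python3 -m inch '[{"dx":0,"dy":0,"dz":0.015,"ax":0,"ay":0,"az":0,"jaw":0},{"dx":0,"dy":0,"dz":0.025,"ax":0,"ay":0,"az":0,"jaw":0},{"dx":0,"dy":0,"dz":0.025,"ax":0,"ay":0,"az":0,"jaw":0},{"dx":0.004,"dy":0.03,"dz":0,"ax":0,"ay":0,"az":0,"jaw":0},{"dx":0.004,"dy":0.03,"dz":0,"ax":0,"ay":0,"az":0,"jaw":0},{"dx":0.004,"dy":0.03,"dz":0,"ax":0,"ay":0,"az":0,"jaw":0},{"dx":0.004,"dy":0.03,"dz":0,"ax":0,"ay":0,"az":0,"jaw":0},{"dx":0.005,"dy":0.028,"dz":0,"ax":0,"ay":0,"az":0,"jaw":0}]'
python3 - <<'E'
from h import *
c=optics.read_camera("scene");im=c["pixels"]
x,y=105,150
cv2.imwrite("pics/c.png",cv2.resize(im[y:y+130,x:x+150],None,fx=4,fy=4,interpolation=cv2.INTER_CUBIC)[:,:,::-1])
for h in (41,46,53,57): print(h,proj(c,[.5218,-.1967,.151+h/1000]))
E
```

```text
0.2619 -0.3 -0.114 56.1
time: 16.25
eef_pos: [0.5218, -0.1971, 0.2603]
ee_rot: [[0.0, -0.615, -0.789], [-0.001, -0.789, 0.615], [-1.0, 0.0, -0.0]]
ft_force: [-0.2, -0.3, 0.4]
finger_gap: 0.0857
time: 17.05
eef_pos: [0.5428, -0.0477, 0.3252]
ee_rot: [[-0.0, -0.614, -0.789], [-0.0, -0.789, 0.614], [-1.0, 0.0, -0.0]]
ft_force: [0.2, -0.7, -0.7]
finger_gap: 0.0855
41 (np.float64(154.51306750014032), np.float64(241.76648637770478))
46 (np.float64(154.03993729684703), np.float64(240.28047017190565))
53 (np.float64(153.36939466380227), np.float64(238.1744173085542))
57 (np.float64(152.98188247363402), np.float64(236.95731176228708))
```

View pics/c.png

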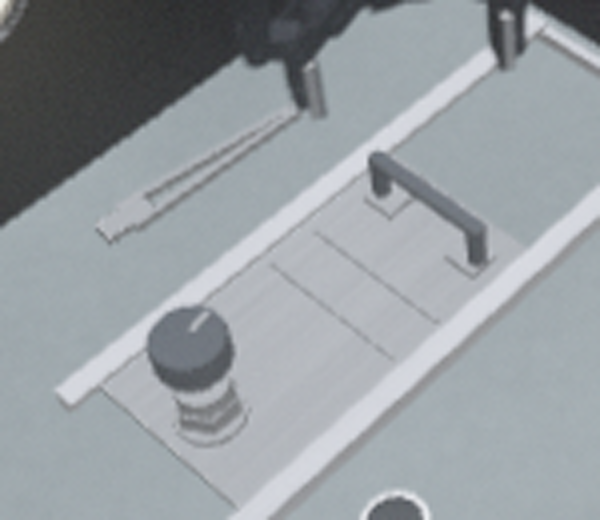

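The screw stands parked. The head silhouette centre is at scene (152.5,237.3), matching the prediction for 57 mm out. Next I align to the handle bar (crop (428,200)), descend and grip.

```bash
python3 -m inch '[{"dx":0,"dy":0,"dz":0,"ax":0,"ay":0,"az":7.5,"jaw":0},{"dx":0,"dy":0,"dz":0,"ax":0,"ay":0,"az":7.5,"jaw":0},{"dx":0,"dy":0,"dz":-0.01,"ax":0,"ay":0,"az":7.5,"jaw":0},{"dx":0,"dy":0,"dz":-0.02,"ax":0,"ay":0,"az":7.4,"jaw":0},{"dx":0,"dy":0,"dz":-0.02,"ax":0,"ay":0,"az":0,"jaw":0},{"dx":0,"dy":0,"dz":-0.02,"ax":0,"ay":0,"az":0,"jaw":0},{"dx":0,"dy":0,"dz":-0.017,"ax":0,"ay":0,"az":0,"jaw":0},{"dx":0,"dy":0,"dz":0,"ax":0,"ay":0,"az":0,"jaw":0.5}]'
python3 -m inch '[{"dx":0,"dy":0,"dz":0,"ax":0,"ay":0,"az":0,"jaw":0.6},{"dx":0,"dy":0,"dz":0,"ax":0,"ay":0,"az":0,"jaw":0.7},{"dx":0,"dy":0,"dz":0,"ax":0,"ay":0,"az":0,"jaw":0.75},{"dx":0,"dy":0,"dz":0,"ax":0,"ay":0,"az":0,"jaw":0.8}]'
```

```text
time: 17.9
eef_pos: [0.5415, -0.0491, 0.2356]
ee_rot: [[-0.006, -0.14, -0.99], [-0.001, -0.99, 0.14], [-1.0, 0.002, 0.006]]
ft_force: [-0.5, -0.2, 0.1]
finger_gap: 0.0729
time: 18.3
eef_pos: [0.5431, -0.0487, 0.2388]
ee_rot: [[0.002, -0.139, -0.99], [0.0, -0.99, 0.139], [-1.0, -0.0, -0.002]]
ft_force: [-0.2, -0.4, 0.0]
finger_gap: 0.0172
```

```bash
python3 -m inch '[{"dx":0,"dy":0,"dz":-0.002,"ax":0,"ay":0,"az":0,"jaw":0.85},{"dx":0,"dy":0,"dz":0,"ax":0,"ay":0,"az":0,"jaw":0.88},{"dx":0,"dy":0,"dz":0,"ax":0,"ay":0,"az":0,"jaw":1},{"dx":0,"dy":0,"dz":0,"ax":0,"ay":0,"az":0,"jaw":1}]'
```

```text
time: 18.7
eef_pos: [0.5431, -0.0481, 0.2364]
ee_rot: [[0.001, -0.139, -0.99], [0.001, -0.99, 0.139], [-1.0, -0.001, -0.001]]
ft_force: [-0.8, 5.8, 2.8]
finger_gap: 0.0085
```

```bash
python3 -m inch '[{"dx":0.0007,"dy":0.005,"dz":0,"ax":0,"ay":0,"az":0,"jaw":1},{"dx":0.0014,"dy":0.01,"dz":0,"ax":0,"ay":0,"az":0,"jaw":1},{"dx":0.0014,"dy":0.01,"dz":0,"ax":0,"ay":0,"az":0,"jaw":1}]'
```

```text
time: 19.0
eef_pos: [0.5467, -0.0237, 0.2364]
ee_rot: [[0.001, -0.14, -0.99], [-0.001, -0.99, 0.14], [-1.0, 0.001, -0.001]]
ft_force: [0.9, -2.0, 3.0]
finger_gap: 0.0076
```

```bash
python3 -m inch '[{"dx":0.0017,"dy":0.012,"dz":0,"ax":0,"ay":0,"az":0,"jaw":1},{"dx":0.0017,"dy":0.012,"dz":0,"ax":0,"ay":0,"az":0,"jaw":1},{"dx":0.0017,"dy":0.012,"dz":0,"ax":0,"ay":0,"az":0,"jaw":1},{"dx":0.0017,"dy":0.012,"dz":0,"ax":0,"ay":0,"az":0,"jaw":1},{"dx":0.0017,"dy":0.012,"dz":0,"ax":0,"ay":0,"az":0,"jaw":1},{"dx":0.0014,"dy":0.01,"dz":0,"ax":0,"ay":0,"az":0,"jaw":1},{"dx":0.0007,"dy":0.005,"dz":0,"ax":0,"ay":0,"az":0,"jaw":1}]'
python3 -m inch '[{"dx":0.0006,"dy":0.004,"dz":0,"ax":0,"ay":0,"az":0,"jaw":1},{"dx":0.0006,"dy":0.004,"dz":0,"ax":0,"ay":0,"az":0,"jaw":1},{"dx":0.0003,"dy":0.002,"dz":0,"ax":0,"ay":0,"az":0,"jaw":1}]'
```

```text
time: 19.7
eef_pos: [0.5578, 0.0526, 0.2364]
ee_rot: [[0.002, -0.138, -0.99], [0.0, -0.99, 0.138], [-1.0, -0.001, -0.002]]
ft_force: [5.0, -2.5, 2.8]
finger_gap: 0.0081
time: 20.0
eef_pos: [0.5592, 0.0617, 0.2364]
ee_rot: [[0.002, -0.139, -0.99], [0.0, -0.99, 0.139], [-1.0, -0.001, -0.002]]
ft_force: [5.5, -1.9, 2.2]
finger_gap: 0.0075
```

```bash
python3 -m inch '[{"dx":0.0008,"dy":0.002,"dz":0,"ax":0,"ay":0,"az":0,"jaw":1},{"dx":0.0005,"dy":0.002,"dz":0,"ax":0,"ay":0,"az":0,"jaw":1},{"dx":0,"dy":0,"dz":0,"ax":0,"ay":0,"az":0,"jaw":1}]'
python3 -m inch '[{"dx":0.0002,"dy":0.0015,"dz":0,"ax":0,"ay":0,"az":0,"jaw":1},{"dx":0,"dy":0,"dz":0,"ax":0,"ay":0,"az":0,"jaw":1}]'
```

```text
time: 20.3
eef_pos: [0.5598, 0.0656, 0.2364]
ee_rot: [[0.0, -0.139, -0.99], [0.0, -0.99, 0.139], [-1.0, -0.0, -0.0]]
ft_force: [3.9, -1.0, 5.1]
finger_gap: 0.0078
time: 20.5
eef_pos: [0.5599, 0.066, 0.2363]
ee_rot: [[-0.0, -0.139, -0.99], [-0.002, -0.99, 0.139], [-1.0, 0.002, 0.0]]
ft_force: [3.0, -4.7, 4.8]
finger_gap: 0.0079
```

```bash
python3 -m inch '[{"dx":0.0002,"dy":0.001,"dz":0,"ax":0,"ay":0,"az":0,"jaw":1},{"dx":0,"dy":0,"dz":0,"ax":0,"ay":0,"az":0,"jaw":1}]'
python3 -m inch '[{"dx":-0.0001,"dy":-0.0008,"dz":0,"ax":0,"ay":0,"az":0,"jaw":0.85},{"dx":0,"dy":0,"dz":0,"ax":0,"ay":0,"az":0,"jaw":0.7},{"dx":0,"dy":0,"dz":0,"ax":0,"ay":0,"az":0,"jaw":0.3},{"dx":0,"dy":0,"dz":0,"ax":0,"ay":0,"az":0,"jaw":0},{"dx":0,"dy":0,"dz":0,"ax":0,"ay":0,"az":0,"jaw":0}]'
python3 -m inch '[{"dx":0,"dy":0,"dz":0.015,"ax":0,"ay":0,"az":0,"jaw":0},{"dx":0,"dy":0,"dz":0.025,"ax":0,"ay":0,"az":0,"jaw":0},{"dx":0,"dy":0,"dz":0.04,"ax":0,"ay":0,"az":0,"jaw":0},{"dx":0,"dy":0.04,"dz":0.03,"ax":0,"ay":0,"az":0,"jaw":0},{"dx":0,"dy":0.045,"dz":0,"ax":0,"ay":0,"az":0,"jaw":0},{"dx":0,"dy":0.045,"dz":0,"ax":0,"ay":0,"az":0,"jaw":0},{"dx":0,"dy":0.045,"dz":0,"ax":0,"ay":0,"az":0,"jaw":0},{"dx":0,"dy":0,"dz":0,"ax":0,"ay":0,"az":0,"jaw":0}]'
python3 - <<'E'
from h import *
o=[]
for n in("scene","top"):
    c=optics.read_camera(n);im=c["pixels"]
    x,y=(50,125) if n=="scene" else (190,110)
    o.append(cv2.resize(im[y:y+240,x:x+265],None,fx=1.5,fy=1.5,interpolation=cv2.INTER_CUBIC)[:,:,::-1])
    for h in (41,56.7): print(n,h,proj(c,np.array([.5218,-.1967,.151+h/1000])+[.0164,.1138,0]),"bar",proj(c,[.5594,.0657,.181]))
cv2.imwrite("pics/d.png",np.hstack(o))
E
```

```text
time: 20.7
eef_pos: [0.56, 0.0661, 0.2363]
ee_rot: [[-0.001, -0.14, -0.99], [-0.003, -0.99, 0.14], [-1.0, 0.003, 0.001]]
ft_force: [3.3, -8.0, 5.3]
finger_gap: 0.0081
time: 21.2
eef_pos: [0.5597, 0.0672, 0.2356]
ee_rot: [[-0.001, -0.139, -0.99], [-0.0, -0.99, 0.139], [-1.0, 0.0, 0.001]]
ft_force: [1.1, -0.3, -0.1]
finger_gap: 0.0686
time: 22.0
eef_pos: [0.5596, 0.2466, 0.345]
ee_rot: [[-0.001, -0.134, -0.991], [0.001, -0.991, 0.134], [-1.0, -0.0, 0.001]]
ft_force: [-0.1, -0.8, 0.4]
finger_gap: 0.0853
scene 41 (np.float64(198.63722519019174), np.float64(204.93810385767154)) bar (np.float64(247.55279943548072), np.float64(167.47222476417969))
scene 56.7 (np.float64(197.90581497682007), np.float64(200.00685459547802)) bar (np.float64(247.55279943548072), np.float64(167.47222476417969))
top 41 (np.float64(323.0655004087068), np.float64(224.84564784871318)) bar (np.float64(239.44679723317637), np.float64(211.88645217395808))
top 56.7 (np.float64(324.76599323445754), np.float64(224.7575309938054)) bar (np.float64(239.44679723317637), np.float64(211.88645217395808))
```

View pics/d.png

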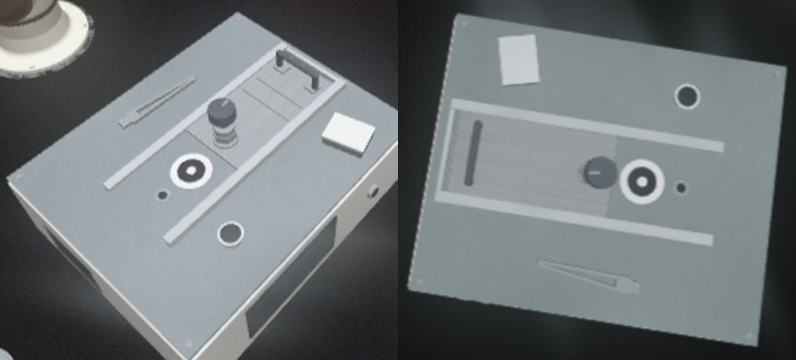

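Scene: the head sits at about (198,200), as predicted for parked and open. The bar is at the far end, and the tweezers, crucible and box are where they lay. The gripper is clear, so I'm handing in.

```bash
python3 -c "
from bench import ticket; print(ticket.finish_job())"
```

```text
the job is handed in; nothing more can be done
None
```

The screw is parked at its stop and the shield is fully open. I handed the job in at about 22 s of robot time; the hand-in gives no verdict.

**Screw:** I pulled the head to the thread face with about 5 N above the spring and turned it anticlockwise. The thread opened at roughly 65°; I followed it up and ran it out until the stop resisted. Resisting torque read 0.13 to 0.17 N m there, briefly 0.21 while I eased off the pull, so under the 0.25 limit. I then eased the pull to about 0 N and let go. Both the picture before sliding and the last one put the head at about 57 mm, so it is holding.

**Shield:** It slid 115 mm by the handle at about 2 N until force built to 8 N at the end stop, then I released it.

**Last picture:** The tweezers, crucible and box appear where they were, by eye only, and the gripper is clear of everything.

**Checks that disagreed:**
- **Thread travel:** While running out, the TCP rose about 1 to 1.5 mm more than the thread pitch explains. I took this for thread play or slight creep in the pads.
- **Turn to the stop:** It took about 155° after the thread opened, against the expected 92 to 103°. Part of that was turned before the thread took hold.
- **Sliding:** A side force of up to 5.5 N on the gripper showed my sliding direction was slightly off.

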